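# Press a board's end strip home with a quick clamp

## Robot

A 6-joint arm with a two-finger parallel gripper is mounted at the origin on a cart in front of the work surface, level with it; the furniture and walls round the work are solid. World frame = base frame: x ahead of the robot, y to its left, z up, the work surface at z = 0. Lengths are in m, angles in rad, forces in N, time in s.
With the tool pointing down it reaches from about 0.3 to 1 m from the base axis. Payload 5.1 kg.
Tool frame: the origin (TCP) lies midway between the tips of the shut fingers; the grasp point (between the pads) lies 19 mm behind it; z points along the fingers, y is the direction in which the jaws open and shut (so a half turn about z gives the same grasp; the last joint's range is limited). The gripper opens to 95 mm and grips with 3 to 60 N. Pads are 20 mm wide; open, the fingers measure 119 mm over their backs; the gripper's body (75 mm by 180 mm) begins 59 mm behind the grasp point.
Start: joints at [1.22, 0.124, 1.65, -0, 1.367, -0.083], TCP at [0.172, 0.627, 0.215] pointing down, gripper open.
Joint ranges: [-2.61, 2.61], [-1.02, 2.33], [0.03, 2.71], [-1.35, 4.49], [0.32, 2.68], [-2.91, 2.91]. Speed limits (rad/s): [2.57, 2.57, 3.14, 3.14, 3.14, 3.14].

## Interface

Orientations are given as a 3x3 rotation matrix whose columns are the frame's x, y, z axes.
In Python, from cell import state, snapshot, calibration, hand_in gives the robot as it stands.
- The arm moves only by the tool step_arm, never from a script. Its arguments are lists of equal length, an entry for each row: "offset": the shift along the tool's x, y, z in m, a list of three; "twist": the turn, a rotation vector about the tool's x, y, z in rad, a list of three. In form: {"offset": [[tx, ty, tz], ...], "twist": [[ax, ay, az], ...]}. A call has 1 to 10 rows; each row shifts and turns the pose as measured when the row begins, along the tool's axes as they then stand; what a row does not reach is not made up. A row lasts 1/8 s, in which the tool goes at most 62.5 mm and 10.7 degrees, less where a joint would pass 70% of its speed; a pose out of reach is approached as far as the arm can. A call is refused whole if a number of a shift passes 0.0625 or a number of a turn 0.188, either way. A call with a gripper value outside its range is refused whole. "fingers" is the opening, from 0 (shut) to 1 (fully open), set as the call begins (left out, the last holds). The fingers move at their own pace and stop on an object; "squeeze" is the grip in N (left out, the last holds). Time passes only in rows, so rows that do not move let the fingers close. It gives the time, the measured TCP pose, the force and the opening at its end, in the units of the state.
- state(): the state, without advancing time (a new reading comes with each control period).
- snapshot(name): name is "side" or "top"; returns the picture (400x640x3 uint8, red, green, blue); there is no depth.
- calibration(name): a dict with "fovy" (degrees; the focal length in pixels is half the picture's height over the tangent of half this angle, whatever the lens; pixels are square), "cx", "cy" (the principal point, pixels), "origin" and "rotation" of the camera in the world. Camera axes: x right, y down, z forward; pixel columns grow to the right and rows downward; lengths in m; the calibration is good to about 2 mm. A picture is of the moment at which its call begins. calibration takes no time and is no camera call.
- hand_in(): hands the job in, once; it reports no verdict.
The state is a dict: "time_s": time; "q": joint angles; "qvel": joint speeds; "joint_torque": joint torques, N m; "tcp_pos": TCP position; "tcp_rot": TCP orientation; "ft_force": force on the tool from outside, world axes, zero at the start; "moment": the same for the moment, N m; "grip_width": finger opening in m.
Only numpy, scipy, OpenCV 4.12 (cv2) and the standard library are available. Lean on these libraries where they do the work, as an engineer would, in place of code of your own. Each camera call takes 0.05 s, during which the arm holds its last target. There are 200 camera calls.

## Task

The light wooden end strip of the small serving board stands off on its dowels. Pump the clamp's green trigger, stroke by stroke, until the jaw has pushed the strip fully home against the board, and with the trigger squeeze it up firmly for a moment without bruising the wood; then pull the red release lever and with it draw the sliding jaw all the way back, letting both levers spring back and leaving the strip closed. Do not push the strip with the gripper, and leave the tape, the tub and the jar where they stand.

Things in the scene. Friction and masses are not known exactly. Their poses are not given: they have to be found in the camera images.
- clamp: Bar clamp screwed to a plywood plate (130 x 475 x 12 mm), fixed. Origin: near the plate's middle, at worktop height. Its y axis runs along the bar, from the handle (-y) to the fixed jaw (+y); z is up. Against the fixed jaw lies the fixed brown board, 150 mm (x) by 120 mm, at y = 75 to 195 mm, z = 32 to 52 mm. The grey pistol body (y = -239 to -134 mm, up to 89 mm high) is fixed too.
- trigger (a joint): Green trigger's angle in rad: 0 at rest (sprung), 0.95 fully pulled (stop). Pulling its bar along the clamp's -y (to the handle) advances the jaw 33 mm per rad once a tooth is caught (by about 0.5 rad, with knocks), 10 to 25 mm a full stroke; let go, it springs back, the jaw stays or slips back to its last ratchet tooth. Spring 2 to 4 N at the bar. Jaw force is about 2.5 x any pull beyond 4 N.
- trigger_bar (a point): Middle of the trigger's green cross bar: round, 18 mm diameter, 42 mm long along the clamp's x, 143 mm above the worktop at rest, on a 12 mm wide, 80 mm long stem pivoted in the pistol body at 72 mm height, leaning forward (+y) 0.475 rad at rest. At least 70 mm of free space in front of it (+y), up to the release lever. Its end stop puts no force on the jaw.
- release (a joint): Red release lever's angle in rad: 0 at rest (sprung), 0.35 fully pulled. Pulling its bar along the clamp's -y (1 to 2 N) lifts the ratchet; from about 0.25 on the jaw is free, and pulling on (3 to 5 N) slides the jaw back with the lever. Let go, it springs back and the ratchet drops in again. It twitches at the ratchet's clicks.
- release_bar (a point): Middle of the release lever's red cross bar: a round bar of 14 mm diameter, 36 mm long along the clamp's x, 113 mm above the worktop at rest, on a 12 mm wide stem. In front of it (+y) is free space above the jaw and the board (nothing above 73 mm).
- strip (a joint): How far the end strip stands off the board in m: 0 closed (home), up to 0.018 at the start. It moves with about 8 N of friction and stays where it is left.
- end_strip: The board's light wooden end strip, 150 mm along the clamp's x, 28 mm along y, 20 mm thick, on two dowels between the board and the jaw. Origin at its centre, 42 mm above the worktop. Its wood bruises when the jaw presses it with more than 60 N; firm is 15 N or more.
- tape: Roll of masking tape, 98 mm across, 25 mm high, lying flat beyond the clamp; a bystander. Origin at the centre of its underside.
- tub: White yoghurt tub with red and blue print, 72 mm across, 71 mm high, standing beyond the clamp; a bystander. Origin at the centre of its underside.
- jar: Glass jar with a white lid, 60 mm across, 99 mm high, standing beyond the clamp; a bystander. Origin at the centre of its underside.
- handle (a point): Middle of the fixed black upright handle on the pistol body, 125 mm above the worktop; 32 mm wide (x), 22 mm thick (y), its top 168 mm high. Along the clamp from rear to front stand: handle, green trigger, then on the sliding jaw the red release lever, and the jaw pad.
- jaw (a point): Middle of the front face of the sliding jaw's black pad (50 mm wide, 32 mm high), 47 mm above the worktop; it looks along the clamp's +y at the end strip.
- sliding_jaw: Sliding jaw: grey block 42 mm wide, 60 mm long, 72 mm high, with a black jaw pad in front and a toothed bar behind that runs through the pistol body (and up to 30 mm out of the plate's rear end). Origin coincides with the clamp's origin when the jaw is fully back and moves with the jaw along the clamp's y.
- slide (a joint): Position of the sliding jaw in m: 0 fully back (against its stop), growing towards the board. At 0.050 it has just closed the strip. About 2.5 N of friction; a ratchet of 10 mm pitch keeps it from going back until the release lever is pulled. Pushing the strip takes about 6 to 10 N at the trigger's bar.

How it is judged:
On the way, in this order (a step that is already met when the one before it is completed fails the run):
1. the trigger is pulled (beyond 0.3 rad) and the jaw has advanced by at least 5 mm (value of joint trigger above 0.3 rad and distance of jaw from where it was at the start of the episode above 0.005 m), for 0.05 s.
2. the trigger is let back (below 0.1 rad) for another stroke (value of joint trigger below 0.1 rad), for 0.05 s.
3. the strip is closed (within 1.5 mm) and, with the trigger pulled, the jaw presses it with at least 15 N for 0.2 s (value of joint strip below 0.0015 m and value of joint trigger above 0.12 rad and contact force between sliding_jaw and end_strip above 15 N), for 0.2 s.
4. the release lever is pulled (beyond 0.2 rad) and the jaw slides back from the strip by 15 mm or more (value of joint release above 0.2 rad and value of joint slide below 0.035 m), for 0.02 s.
At the end, for the whole second after the job is handed in: The jaw is fully back (within 5 mm of its stop) and at rest, both levers have sprung back (below 0.08 rad), and the strip is still closed (within 2 mm) (value of joint slide below 0.005 m and value of joint strip below 0.002 m and value of joint each of release, trigger below 0.08 rad and velocity of joint slide below 0.01 m/s); the robot touches nothing.
It fails at once if the jaw presses the strip with more than 60 N (bruised wood) (contact force between sliding_jaw and end_strip above 60 N).
It fails at once if the robot itself pushes the strip (more than 2 N) (contact force between any of the fingers, the arm and end_strip above 2 N).
It fails at once if the tape, the tub or the jar is moved by more than 30 mm or tipped (distance of any of tape, tub, jar from where it was at the start of the episode above 0.03 m or angle between any of tub, jar's own z axis and vertical above 0.4 rad).
It also fails if it takes over 48 s, if anything falls off the work surface, if the arm or the gripper's body presses on something with over 40 N, if the wrist force passes 120 N, or if a joint passes its speed limit or range.

## Working session

There is one attempt and no reset: what is moved stays moved. The work goes in short steps, Python scripts to look and compute and a tool call to move; the robot and the scene stay as the last step left them, time stands still between calls to the robot, and variables do not carry over. Pictures are saved under pics/ and viewed, about 8 in all and at most 12, crops included, and the job is handed in when it is done.

Besides the shell and the picture viewer there is one more tool, called after "Emit:" in YAML: its name, and indented under it one key for each argument. step_arm: Moves the arm, as the interface text tells. Its arguments: {"type":"object","properties":{"offset":{"type":"array"},"twist":{"type":"array"},"fingers":{"type":"number"},"squeeze":{"type":"number"}},"required":["offset","twist"]}

```bash
mkdir -p pics
python3 - <<'E'
from cell import *
import cv2
for n in("side","top"):
    cv2.imwrite(f"pics/{n}0.png",snapshot(n)[:,:,::-1]); print(n,calibration(n))
s=state();print(s["time_s"],s["tcp_pos"],s["tcp_rot"],s["ft_force"])
E
```

```text
side {'fovy': 50.54571535377021, 'cx': 311.73061417179906, 'cy': 202.11804780760392, 'origin': array([0.46189962, 0.81855363, 0.74318023]), 'rotation': array([[-9.96531444e-01, -4.86500710e-02,  6.75148244e-02],
       [-8.32159980e-02,  5.86701423e-01, -8.05516317e-01],
       [-4.22617567e-04, -8.08340652e-01, -5.88714881e-01]])}
top {'fovy': 53.21726688608925, 'cx': 319.4629825886438, 'cy': 200.39037183823908, 'origin': array([ 0.44859383, -0.05415372,  0.94721041]), 'rotation': array([[-0.00373661, -0.99220622,  0.12455065],
       [-0.9998624 ,  0.00572009,  0.01557127],
       [-0.01616235, -0.12447533, -0.99209106]])}
0.1 [0.17182935 0.62627357 0.21351321] [[-9.64354173e-01  2.64614118e-01 -6.31047301e-04]
 [ 2.64614836e-01  9.64352525e-01 -1.78771650e-03]
 [ 1.35497034e-04 -1.89097634e-03 -9.99998203e-01]] [-0.25549206 -0.60613219  0.39497023]
```

View pics/side0.png

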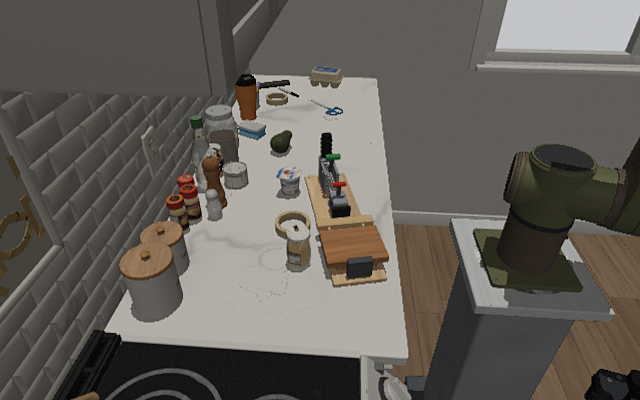

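View pics/top0.png

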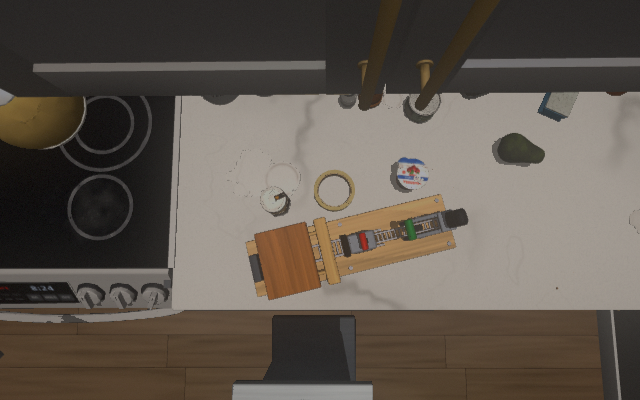

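The clamp lies left to right in the top view: handle near (455,217), green bar (410,230), red bar (363,241), board near (288,260). In the side view the green bar is near (333,157) and the red near (339,184). Next I'll enlarge both.

Run:
```python
import cv2,numpy as np
a=cv2.imread("pics/top0.png")[180:310,230:490]; b=cv2.imread("pics/side0.png")[125:290,290:400]
cv2.imwrite("pics/topc.png",cv2.resize(a,None,fx=3,fy=3,interpolation=cv2.INTER_CUBIC))
cv2.imwrite("pics/sidec.png",cv2.resize(b,None,fx=3.6,fy=3.6,interpolation=cv2.INTER_CUBIC))
for n in("top","side"):
    im=cv2.imread(f"pics/{n}0.png");h=cv2.cvtColor(im,cv2.COLOR_BGR2HSV)
    for c,m in(("green",cv2.inRange(h,(50,120,40),(80,255,255))),("red",cv2.inRange(h,(0,190,90),(4,255,255))|cv2.inRange(h,(176,190,90),(180,255,255)))):
        k,l,st,ce=cv2.connectedComponentsWithStats(m)
        print(n,c,[(st[i].tolist(),ce[i].round(1).tolist()) for i in range(1,k) if st[i][4]>20])
```

```text
top green [([408, 220, 7, 19, 36], [410.8, 229.7])]
top red [([361, 233, 6, 16, 57], [363.4, 240.8])]
side green [([191, 120, 11, 8, 29], [195.3, 124.6]), ([326, 154, 14, 7, 77], [332.2, 156.3])]
side red [([333, 182, 13, 4, 45], [339.3, 183.6])]
```

View pics/topc.png

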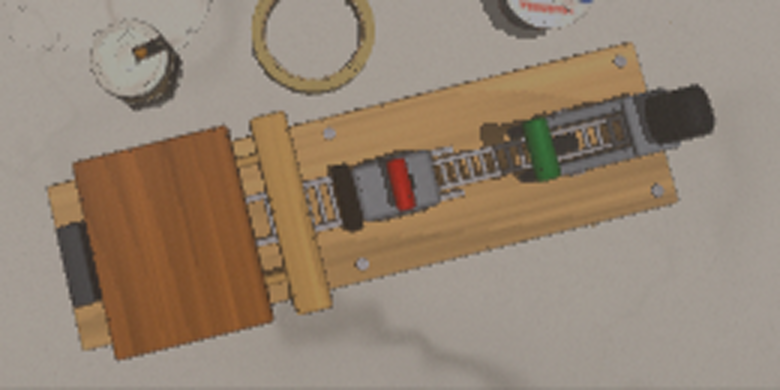

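View pics/sidec.png

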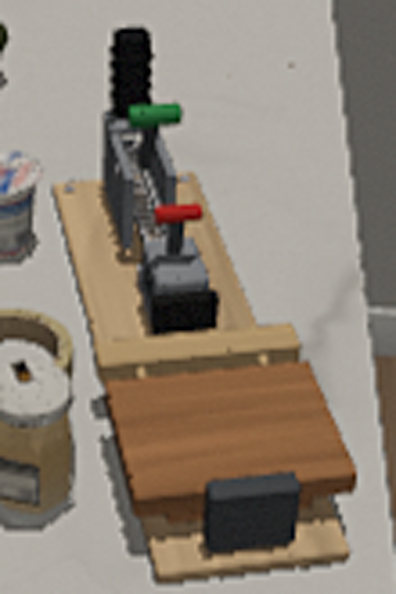

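```bash
cat > h.py <<'E'
from cell import *
import numpy as np
def ray(n,u,v,z):
    c=calibration(n);f=200/np.tan(np.radians(c["fovy"]/2))
    d=c["rotation"]@np.array([(u-c["cx"])/f,(v-c["cy"])/f,1]);o=c["origin"]
    return o+d*(z-o[2])/d[2]
def tri(a,b):
    A=[];B=[]
    for n,u,v in(a,b):
        d=ray(n,u,v,0)-calibration(n)["origin"];d/=np.linalg.norm(d);P=np.eye(3)-np.outer(d,d)
        A.append(P);B.append(P@calibration(n)["origin"])
    return np.linalg.lstsq(np.vstack(A),np.hstack(B),rcond=None)[0]
E
python3 - <<'E'
from h import *
np.set_printoptions(precision=4,suppress=True)
g=ray("top",410.8,229.7,.15);r=ray("top",363.5,241,.119)
print("g",g,tri(("top",410.8,229.7),("side",332.2,156.5)),"r",r,tri(("top",363.5,241),("side",339.3,183.8)),np.linalg.norm(g-r))
C=[ray("top",230+x/3,180+y/3,.052) for x,y in((75,162),(227,127),(272,321),(118,359))]
for i in range(4): print(C[i],np.linalg.norm(C[i]-C[i-1]))
a=(C[0]+C[3]-C[1]-C[2])/2; print("yaxis",a, np.degrees(np.arctan2(a[1],a[0])),"bc",sum(C)/4)
P=[ray("top",230+x/3,180+y/3,.012) for x,y in((632,43),(679,202))]
print("plate rear",P,np.linalg.norm(P[0]-P[1]))
for n,u,v,z in(("handle",230+690/3,180+112/3,.168),("jawpad",230+340/3,180+198/3,.063)): print(n,ray("top",u,v,z))
print(ray("top",230+290/3,180+212/3,.052),"strip")
E
```

```text
g [ 0.4889 -0.2229  0.15  ] [ 0.4903 -0.2243  0.1436] r [ 0.4677 -0.1316  0.119 ] [ 0.4676 -0.1321  0.1137] 0.09875183220250616
[0.4859 0.1047 0.052 ] 0.14791785976481664
[ 0.5115 -0.0089  0.052 ] 0.11652986551666134
[ 0.3689 -0.042   0.052 ] 0.14636676297883744
[0.3419 0.0708 0.052 ] 0.1160489305303693
yaxis [-0.0263  0.1133  0.    ] 103.08808317032428 bc [0.427  0.0312 0.052 ]
plate rear [array([ 0.5787, -0.3249,  0.012 ]), array([ 0.4547, -0.3558,  0.012 ])] 0.1278372365399661
handle [ 0.5116 -0.3153  0.168 ]
jawpad [ 0.4582 -0.0924  0.063 ]
[ 0.4482 -0.0557  0.052 ] strip
```

Emit:
step_arm:
  offset:
    - [0, 0, -0.01]
    - [0, 0, -0.01]
    - [0, 0, -0.01]
    - [0, 0, -0.01]
    - [0, 0, -0.01]
    - [0, 0, -0.01]
  twist:
    - [0, 0, 0.178]
    - [0, 0, 0.178]
    - [0, 0, 0.178]
    - [0, 0, 0.178]
    - [0, 0, 0.178]
    - [0, 0, 0.178]
  fingers: 0
  squeeze: 30

```text
time_s: 0.85
tcp_pos: [0.1709, 0.6239, 0.2689]
tcp_rot: [[-0.199, 0.98, -0.004], [0.98, 0.198, -0.012], [-0.011, -0.007, -1.0]]
ft_force: [0.4, 0.3, 0.1]
grip_width: 0.0407
```

```bash
cat >> h.py <<'E'
from scipy.spatial.transform import Rotation as Ro
a=np.radians(103.4);yc=np.array([np.cos(a),np.sin(a),0]);xc=np.array([yc[1],-yc[0],0])
Rt=np.column_stack([yc,xc,[0,0,-1.]])
G=np.array([.489,-.2235,.143])
def go(t,s=None):
    s=s or state();R=s["tcp_rot"]
    print("t",round(s["time_s"],2),"tool shift",(R.T@(np.asarray(t)-s["tcp_pos"])).round(4),"turn",Ro.from_matrix(R.T@Rt).as_rotvec().round(3),"F clamp",(Rt.T@s["ft_force"]).round(1))
def loc(s=None):
    s=s or state();print("rel G in clamp (y,x,-z):",(Rt.T@(s["tcp_pos"]-G)).round(4))
E
python3 -c "
from h import *
go(G+.045*yc+[0,0,.1])"
```

```text
t 0.85 tool shift [-0.8484  0.1422  0.0341] turn [-0.007  0.011 -0.034] F clamp [ 0.2  0.5 -0.1]
```

Emit:
step_arm:
  offset:
    - [-0.057, 0.0095, 0]
    - [-0.057, 0.0095, 0]
    - [-0.057, 0.0095, 0]
    - [-0.057, 0.0095, 0]
    - [-0.057, 0.0095, 0]
    - [-0.057, 0.0095, 0]
    - [-0.057, 0.0095, 0]
    - [-0.057, 0.0095, 0]
    - [-0.057, 0.0095, 0]
    - [-0.057, 0.0095, 0]
  twist:
    - [0, 0, -0.01]
    - [0, 0, -0.01]
    - [0, 0, -0.01]
    - [0, 0, 0]
    - [0, 0, 0]
    - [0, 0, 0]
    - [0, 0, 0]
    - [0, 0, 0]
    - [0, 0, 0]
    - [0, 0, 0]

```text
time_s: 2.1
tcp_pos: [0.3937, 0.0757, 0.2709]
tcp_rot: [[-0.236, 0.972, -0.004], [0.972, 0.236, -0.016], [-0.014, -0.007, -1.0]]
ft_force: [0.5, 0.1, 0.7]
grip_width: 0.0
```

```bash
python3 -c "
from h import *
go(G+.045*yc+[0,0,.1])"
```

```text
t 2.1 tool shift [-0.2678  0.0223  0.0316] turn [-0.007  0.014  0.005] F clamp [-0.1  0.5 -0.7]
```

Emit:
step_arm:
  offset:
    - [-0.054, 0.0045, 0.006]
    - [-0.054, 0.0045, 0.006]
    - [-0.054, 0.0045, 0.006]
    - [-0.054, 0.0045, 0.006]
    - [-0.045, 0.004, 0.006]
    - [0, 0, 0]
  twist:
    - [-0.003, 0.005, 0]
    - [-0.003, 0.005, 0]
    - [0, 0.004, 0.005]
    - [0, 0, 0]
    - [0, 0, 0]
    - [0, 0, 0]

```text
time_s: 2.85
tcp_pos: [0.4763, -0.1849, 0.2391]
tcp_rot: [[-0.224, 0.975, -0.002], [0.975, 0.224, 0.002], [0.003, -0.002, -1.0]]
ft_force: [-0.6, -0.2, 0.4]
grip_width: 0.0007
```

```bash
python3 -c "
from h import *
import cv2
go(G+.045*yc+[0,0,-.007])
A=[cv2.resize(snapshot(n)[y:y+h,x:x+w],None,fx=3,fy=3) for n,x,y,w,h in(('top',320,160,160,120),('side',280,110,100,120))]
cv2.imwrite('pics/a.png',np.hstack(A)[:,:,::-1])"
```

```text
t 2.85 tool shift [0.0043 0.0036 0.1031] turn [-0.002 -0.003 -0.008] F clamp [-0.1 -0.6 -0.4]
```

View pics/a.png

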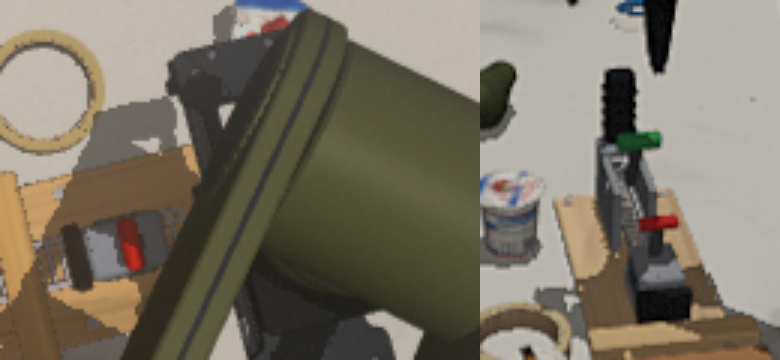

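The gripper stands in front of the green bar: its fingertip is at about side (339,134), the green bar at (333,157) and the red at (339,184). I'll lower it.

Emit:
step_arm:
  offset:
    - [0.001, 0.001, 0.035]
    - [0.001, 0.001, 0.035]
    - [0.001, 0.001, 0.03]
    - [0, 0, 0.003]
  twist:
    - [0, 0, -0.004]
    - [0, 0, -0.004]
    - [0, 0, 0]
    - [0, 0, 0]

```text
time_s: 3.45
tcp_pos: [0.479, -0.1737, 0.1372]
tcp_rot: [[-0.242, 0.97, 0.004], [0.97, 0.242, 0.001], [0.0, 0.004, -1.0]]
ft_force: [-0.1, -0.2, -0.4]
grip_width: 0.0005
```

```bash
python3 -c "
from h import *
go(G+.019*yc+[0,0,-.007])"
```

```text
t 3.45 tool shift [-0.0317 -0.0022  0.0012] turn [ 0.004 -0.     0.01 ] F clamp [-0.2 -0.1  0.4]
```

Emit:
step_arm:
  offset:
    - [-0.015, -0.001, 0]
    - [-0.012, -0.001, 0]
    - [-0.01, 0, 0]
    - [-0.01, 0, 0]
    - [-0.01, 0, 0]
    - [-0.01, 0, 0]
    - [-0.01, 0, 0]
  twist:
    - [0, 0, 0.005]
    - [0, 0, 0.004]
    - [0, 0, 0]
    - [0, 0, 0]
    - [0, 0, 0]
    - [0, 0, 0]
    - [0, 0, 0]

```text
time_s: 4.32
tcp_pos: [0.4982, -0.2507, 0.1431]
tcp_rot: [[-0.233, 0.972, 0.009], [0.972, 0.233, 0.007], [0.004, 0.01, -1.0]]
ft_force: [-1.4, 4.2, 0.4]
grip_width: 0.0003
```

```bash
cat >> h.py <<'E'
import cv2
def red(save=None):
    im=snapshot("side")[:,:,::-1]
    h=cv2.cvtColor(im,cv2.COLOR_BGR2HSV);m=cv2.inRange(h,(0,190,60),(4,255,255))|cv2.inRange(h,(176,190,60),(180,255,255))
    m[:150]=0;m[230:]=0;m[:,:315]=0;m[:,365:]=0
    M=cv2.moments(m,True)
    if M["m00"]:
        p=ray("side",M["m10"]/M["m00"],M["m01"]/M["m00"]-.0,.1145); print("red y rel G",round(float((p-G)@yc),4),"area",M["m00"])
    g=cv2.inRange(h,(50,120,40),(80,255,255));g[:,:310]=0;g[:,360:]=0;g[:140]=0;g[175:]=0;M=cv2.moments(g,True)
    if M["m00"]: print("green px",round(M["m10"]/M["m00"],1),round(M["m01"]/M["m00"],1),M["m00"])
    if save: cv2.imwrite(save,cv2.resize(im[110:270,270:400],None,fx=3,fy=3))
E
python3 -c "
from h import *
go(G+.019*yc+[0,0,-.007]);loc();red()"
```

```text
t 4.33 tool shift [ 0.0475 -0.0026  0.0073] turn [ 0.01  -0.004  0.002] F clamp [ 4.4 -0.4 -0.4]
rel G in clamp (y,x,-z): [-0.0286  0.0027 -0.0001]
red y rel G 0.0881 area 46.0
green px 326.9 146.3 37.0
```

Emit:
step_arm:
  offset:
    - [-0.01, -0.001, 0.003]
    - [-0.01, -0.001, 0.003]
    - [-0.01, 0, 0.003]
    - [-0.006, 0, 0.002]
  twist:
    - [-0.003, 0, 0]
    - [-0.003, 0, 0]
    - [0, 0, 0]
    - [0, 0, 0]

```text
time_s: 4.88
tcp_pos: [0.5032, -0.2768, 0.1311]
tcp_rot: [[-0.232, 0.973, 0.006], [0.972, 0.231, 0.037], [0.035, 0.015, -0.999]]
ft_force: [-7.1, 27.3, 14.1]
grip_width: 0.0004
```

```bash
python3 -c "
from h import *
go(G+.019*yc+[0,0,-.007]);loc();red('pics/b.png')"
```

```text
t 4.88 tool shift [ 0.0742 -0.0014 -0.0023] turn [ 0.015 -0.035 -0.   ] F clamp [ 28.2  -0.6 -14.1]
rel G in clamp (y,x,-z): [-0.0551  0.0015  0.0119]
red y rel G 0.1157 area 52.0
green px 325.6 144.5 33.0
```

View pics/b.png

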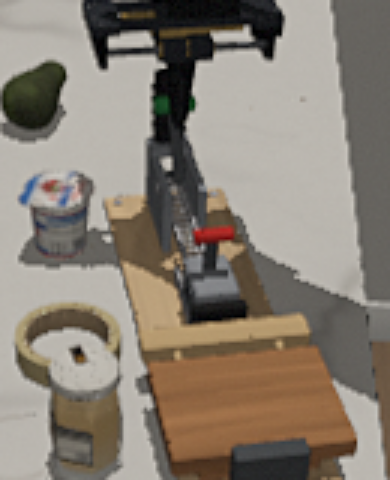

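First stroke done. The jaw pad is now a few mm short of the strip, with the red bar at crop (214,233). I'll let the trigger back for another stroke.

Emit:
step_arm:
  offset:
    - [0.025, 0, -0.001]
    - [0.03, 0, -0.001]
    - [0.025, 0, -0.002]
    - [0.007, 0, 0]
  twist:
    - [0, -0.015, 0]
    - [0.005, -0.015, 0]
    - [0.005, 0, 0]
    - [0.005, 0, 0]

```text
time_s: 5.42
tcp_pos: [0.483, -0.193, 0.1359]
tcp_rot: [[-0.231, 0.973, -0.001], [0.973, 0.231, -0.001], [-0.001, -0.001, -1.0]]
ft_force: [-0.1, 0.0, -0.3]
grip_width: 0.0006
```

```bash
python3 -c "
from h import *
go(G+.019*yc+[0,0,-.007]);loc();red()"
```

```text
t 5.42 tool shift [-0.0121 -0.0012 -0.0001] turn [-0.001  0.001 -0.001] F clamp [ 0.1 -0.1  0.3]
rel G in clamp (y,x,-z): [0.0311 0.0012 0.0071]
red y rel G 0.1157 area 49.0
green px 328.5 156.6 35.0
```

Emit:
step_arm:
  offset:
    - [-0.014, -0.001, 0]
    - [-0.014, 0, 0]
    - [-0.012, 0, 0]
    - [-0.008, 0, 0.001]
    - [-0.006, 0, 0.001]
    - [-0.006, 0, 0.001]
  twist:
    - [0, 0, 0]
    - [0, 0, 0]
    - [0, 0, 0]
    - [0, 0, 0]
    - [0, 0, 0]
    - [0, 0, 0]

```text
time_s: 6.22
tcp_pos: [0.4963, -0.2549, 0.1322]
tcp_rot: [[-0.226, 0.974, -0.005], [0.974, 0.226, 0.013], [0.013, -0.002, -1.0]]
ft_force: [-1.8, 5.8, 2.9]
grip_width: 0.0002
```

```bash
python3 -c "
from h import *
go(G+.019*yc+[0,0,-.007]);loc();red()"
```

```text
t 6.22 tool shift [ 0.0512 -0.0002 -0.0031] turn [-0.002 -0.013 -0.006] F clamp [ 6.  -0.4 -2.9]
rel G in clamp (y,x,-z): [-0.0322 -0.0001  0.0108]
red y rel G 0.1187 area 49.0
green px 325.4 146.0 32.0
```

Emit:
step_arm:
  offset:
    - [-0.005, 0, -0.001]
    - [-0.005, 0, -0.001]
    - [-0.004, 0, 0]
    - [-0.004, 0, 0]
    - [-0.004, 0, 0]
  twist:
    - [0, -0.006, 0]
    - [0, -0.006, 0]
    - [0, 0, 0]
    - [0, 0, 0]
    - [0, 0, 0]

```text
time_s: 6.9
tcp_pos: [0.5002, -0.2719, 0.1286]
tcp_rot: [[-0.221, 0.975, -0.009], [0.975, 0.222, 0.025], [0.026, -0.004, -1.0]]
ft_force: [-0.9, 9.4, 2.0]
grip_width: 0.0004
```

```bash
python3 -c "
from h import *
go(G+.019*yc+[0,0,-.007]);loc();red()"
```

```text
t 6.9 tool shift [ 0.0689 -0.0004 -0.0056] turn [-0.003 -0.026 -0.01 ] F clamp [ 9.3  1.3 -2. ]
rel G in clamp (y,x,-z): [-0.0497 -0.0004  0.0144]
red y rel G 0.114 area 46.0
green px 324.5 144.5 33.0
```

Emit:
step_arm:
  offset:
    - [-0.004, 0, -0.002]
    - [-0.004, 0, -0.001]
    - [-0.004, 0, -0.001]
    - [-0.004, 0, 0]
  twist:
    - [0, -0.006, 0]
    - [0, -0.006, 0]
    - [0, 0, 0]
    - [0, 0, 0]

```text
time_s: 7.45
tcp_pos: [0.5008, -0.2761, 0.1276]
tcp_rot: [[-0.217, 0.976, -0.019], [0.975, 0.218, 0.051], [0.054, -0.008, -0.999]]
ft_force: [-5.7, 19.7, 13.7]
grip_width: 0.0006
```

```bash
python3 -c "
from h import *
go(G+.019*yc+[0,0,-.007]);loc();red('pics/c.png')"
```

```text
t 7.45 tool shift [ 0.0732 -0.0003 -0.0045] turn [-0.007 -0.054 -0.014] F clamp [ 20.5  -1.  -13.7]
rel G in clamp (y,x,-z): [-0.0539 -0.0007  0.0154]
red y rel G 0.1348 area 52.0
green px 324.8 144.4 34.0
```

View pics/c.png

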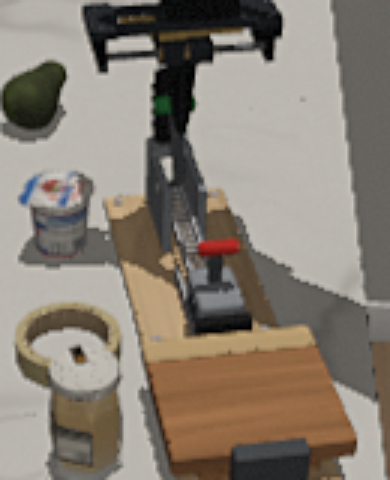

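Second stroke done: the strip has visibly moved toward the board (its front edge about crop y 345) and the red bar is at (219,246). I'll return for a third stroke.

Emit:
step_arm:
  offset:
    - [0.025, 0, -0.002]
    - [0.03, 0, -0.002]
    - [0.024, 0, -0.002]
    - [0.006, 0, 0]
  twist:
    - [0, -0.02, -0.007]
    - [0, -0.02, -0.007]
    - [-0.003, -0.01, 0]
    - [0, 0, 0]

```text
time_s: 8.0
tcp_pos: [0.4825, -0.1979, 0.1362]
tcp_rot: [[-0.229, 0.974, -0.003], [0.974, 0.229, -0.005], [-0.004, -0.004, -1.0]]
ft_force: [-0.5, 0.4, -1.1]
grip_width: 0.0004
```

```bash
python3 -c "
from h import *
go(G+.019*yc+[0,0,-.007]);loc();red()"
```

```text
t 8.0 tool shift [-0.0074  0.0004  0.0002] turn [-0.004  0.004 -0.003] F clamp [ 0.5 -0.4  1.1]
rel G in clamp (y,x,-z): [ 0.0264 -0.0004  0.0068]
red y rel G 0.135 area 50.0
green px 328.5 156.6 37.0
```

Emit:
step_arm:
  offset:
    - [-0.008, 0, 0]
    - [-0.01, 0, 0]
    - [-0.008, 0, 0]
    - [-0.006, 0, 0]
    - [-0.005, 0, 0]
    - [-0.005, 0, 0]
  twist:
    - [0, 0, 0]
    - [0, 0, 0]
    - [0, 0, 0]
    - [0, 0, 0]
    - [0, 0, 0]
    - [0, 0, 0]

```text
time_s: 8.8
tcp_pos: [0.4911, -0.2349, 0.1354]
tcp_rot: [[-0.223, 0.975, -0.012], [0.974, 0.224, 0.021], [0.023, -0.007, -1.0]]
ft_force: [-5.1, 20.6, 9.9]
grip_width: 0.0006
```

```bash
python3 -c "
from h import *
go(G+.019*yc+[0,0,-.007]);loc();red()"
```

```text
t 8.8 tool shift [0.0306 0.0004 0.0001] turn [-0.007 -0.023 -0.008] F clamp [21.2 -0.2 -9.9]
rel G in clamp (y,x,-z): [-0.0116 -0.0006  0.0076]
red y rel G 0.1358 area 52.0
green px 327.1 149.1 41.0
```

21 N at mid-stroke means the strip is probably seated. I'll hold it there with small steps of about 3 mm.

Emit:
step_arm:
  offset:
    - [-0.0035, 0, 0]
    - [-0.0035, 0, 0]
    - [-0.0035, 0, 0]
    - [-0.0035, 0, 0]
  twist:
    - [0, -0.005, 0]
    - [0, -0.005, 0]
    - [0, 0, 0]
    - [0, 0, 0]

```text
time_s: 9.35
tcp_pos: [0.4907, -0.2331, 0.134]
tcp_rot: [[-0.223, 0.975, -0.025], [0.973, 0.224, 0.052], [0.056, -0.013, -0.998]]
ft_force: [-4.2, 16.9, 7.8]
grip_width: 0.0003
```

```bash
python3 -c "
from h import *
go(G+.019*yc+[0,0,-.007]);loc();red('pics/d.png')"
```

```text
t 9.35 tool shift [ 0.0288  0.0003 -0.0004] turn [-0.012 -0.057 -0.008] F clamp [17.4 -0.1 -7.8]
rel G in clamp (y,x,-z): [-0.0097 -0.0005  0.009 ]
red y rel G 0.1355 area 54.0
green px 327.1 149.2 40.0
```

View pics/d.png

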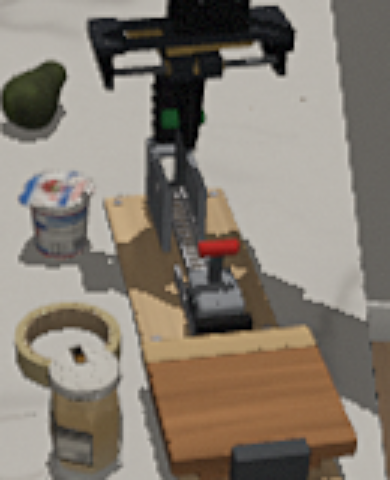

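Run:
```python
from h import *
O=np.array([.427,.0312,0])-.135*yc; O[2]=0
def proj(n,p):
    c=calibration(n);f=200/np.tan(np.radians(c["fovy"]/2));q=c["rotation"].T@(p-c["origin"]);return c["cx"]+f*q[0]/q[2],c["cy"]+f*q[1]/q[2]
for y in(47,52,57,65,75):
  print(y,[tuple(round((v-o)*3) for v,o in zip(proj("side",O+y/1e3*yc+x*xc+[0,0,.052]),(270,110))) for x in(-.075,0,.075)])
# enlarged crops start / now
a=cv2.imread("pics/side0.png")[205:250,310:390]; b=cv2.imread("pics/d.png")
b=cv2.resize(b,None,fx=1/3,fy=1/3,interpolation=cv2.INTER_AREA)[95:140,40:120]
t=snapshot("top")[205:290,235:365,::-1]
k=lambda i,s:cv2.resize(i,None,fx=s,fy=s,interpolation=cv2.INTER_CUBIC)
u=np.hstack([k(a,5),k(b,5)]);w=k(t,4); cv=np.zeros((u.shape[0]+w.shape[0],800,3),np.uint8);cv[:u.shape[0]]=u;cv[u.shape[0]:,:w.shape[1]]=w
cv2.imwrite("pics/e.png",cv)
```

```text
47 [(309, 322), (225, 330), (140, 339)]
52 [(310, 326), (227, 334), (141, 342)]
57 [(312, 329), (228, 338), (142, 346)]
65 [(314, 335), (230, 343), (144, 352)]
75 [(317, 342), (232, 351), (146, 359)]
```

View pics/e.png

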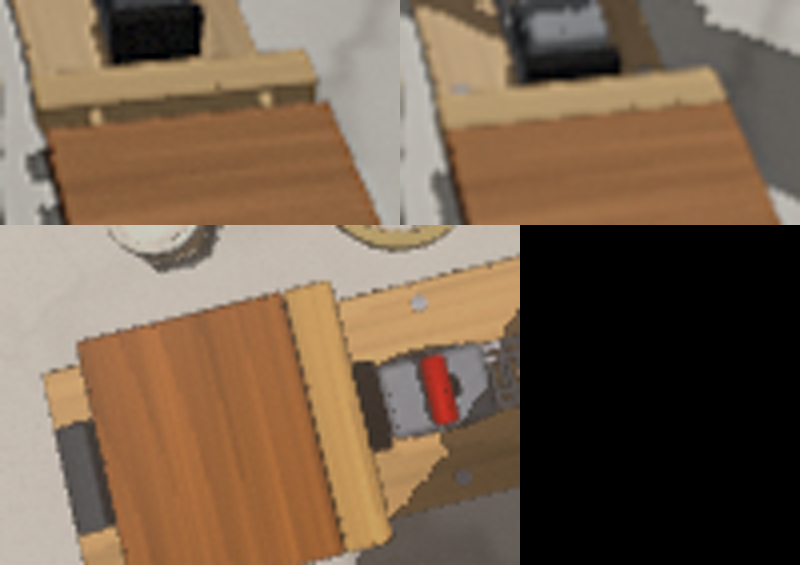

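```bash
cat >> h.py <<'E'
O=np.array([.427,.0312,0])-.135*yc; O[2]=0
def proj(n,p):
    c=calibration(n);f=200/np.tan(np.radians(c["fovy"]/2));q=c["rotation"].T@(p-c["origin"]);return c["cx"]+f*q[0]/q[2],c["cy"]+f*q[1]/q[2]
def prof(xs=(-.018,0,.018),z=.055,y0=25,y1=85,im=None):
    im=snapshot("top") if im is None else im
    for x in xs:
        P=np.array([proj("top",O+y/1e3*yc+x*xc+[0,0,z]) for y in range(y0,y1)],np.float32)
        v=cv2.remap(im.astype(np.float32),P[:,0:1].copy(),P[:,1:2].copy(),cv2.INTER_LINEAR)[:,0]
        print("x",x," ".join(f"{y}:{int(a[0])}/{int(a[2])}" for y,a in zip(range(y0,y1,2),v[::2])))
E
python3 -c "
from h import *
go(G);prof()
print('start');prof(im=cv2.imread('pics/top0.png')[:,:,::-1],y0=-20,y1=80,xs=(0,))"
```

```text
t 9.45 tool shift [ 0.0103  0.0003 -0.0085] turn [-0.012 -0.057 -0.009] F clamp [17.2 -0.2 -7.8]
x -0.018 25:109/98 27:120/105 29:119/108 31:124/102 33:126/94 35:136/85 37:102/62 39:65/44 41:61/42 43:62/43 45:63/44 47:60/41 49:75/42 51:155/73 53:180/83 55:189/88 57:200/95 59:200/95 61:198/91 63:194/88 65:199/90 67:196/91 69:192/89 71:190/87 73:186/85 75:155/72 77:101/46 79:136/51 81:150/53 83:162/56
x 0 25:140/140 27:140/140 29:141/141 31:141/141 33:126/125 35:102/97 37:75/63 39:63/45 41:63/44 43:63/43 45:64/44 47:63/44 49:100/54 51:160/76 53:181/84 55:189/88 57:201/94 59:201/94 61:197/90 63:197/91 65:199/92 67:198/93 69:194/90 71:191/89 73:186/87 75:161/77 77:102/49 79:143/54 81:156/57 83:164/58
x 0.018 25:138/137 27:140/141 29:140/138 31:136/133 33:125/122 35:101/94 37:76/63 39:65/48 41:65/47 43:64/47 45:64/46 47:64/45 49:95/54 51:158/77 53:190/89 55:198/93 57:201/96 59:201/97 61:195/92 63:196/92 65:199/93 67:199/93 69:196/92 71:193/90 73:187/87 75:165/78 77:104/51 79:140/54 81:157/59 83:165/61
start
x 0 -20:117/116 -18:117/116 -16:117/116 -14:118/117 -12:119/119 -10:120/119 -8:106/105 -6:87/82 -4:66/55 -2:56/41 0:55/39 2:56/41 4:57/41 6:55/38 8:54/36 10:68/45 12:112/97 14:125/102 16:130/74 18:153/80 20:144/82 22:136/126 24:97/76 26:135/76 28:154/80 30:138/92 32:120/87 34:137/67 36:151/70 38:159/74 40:166/79 42:167/79 44:165/76 46:164/76 48:165/77 50:165/77 52:162/75 54:159/75 56:161/75 58:143/68 60:133/102 62:126/102 64:131/77 66:157/80 68:157/80 70:157/81 72:157/81 74:156/80 76:113/58 78:105/45
```

The top-view profile shows the pad front at y≈49 mm. The strip runs from 49 to 77 mm and meets the board with no gap, against an 18 mm gap at the start. The pull of about 17 N has been held for over 0.5 s, so I'll let go and move over to the red lever.

Emit:
step_arm:
  offset:
    - [0.03, 0, 0]
    - [0.02, 0, -0.01]
    - [0, 0, -0.03]
    - [0.05, 0, -0.005]
    - [0.05, 0, 0]
    - [0.03, 0, 0]
    - [0, 0, 0]
  twist:
    - [0, -0.02, 0]
    - [-0.006, -0.02, -0.004]
    - [-0.006, -0.015, -0.004]
    - [0, 0, 0]
    - [0, 0, 0]
    - [0, 0, 0]
    - [0, 0, 0]

```text
time_s: 10.38
tcp_pos: [0.4521, -0.0615, 0.1825]
tcp_rot: [[-0.228, 0.974, 0.006], [0.974, 0.228, -0.011], [-0.012, 0.003, -1.0]]
ft_force: [0.7, -0.4, -0.8]
grip_width: 0.0006
```

```bash
python3 -c "
from h import *
go(G+.165*yc+[0,0,-.037]);loc();red()"
```

```text
t 10.38 tool shift [-0.0002 -0.0019  0.0765] turn [ 0.003  0.012 -0.004] F clamp [-0.6  0.6  0.8]
rel G in clamp (y,x,-z): [ 0.1661  0.0016 -0.0395]
red y rel G 0.1354 area 48.0
green px 332.2 156.3 78.0
```

Emit:
step_arm:
  offset:
    - [0.004, -0.001, 0.03]
    - [0.002, -0.001, 0.03]
    - [0, 0, 0.016]
    - [-0.006, 0, 0]
    - [-0.006, 0, 0]
    - [-0.006, 0, 0]
  twist:
    - [0, 0.006, 0]
    - [0, 0.006, 0]
    - [0, 0, 0]
    - [0, 0, 0]
    - [0, 0, 0]
    - [0, 0, 0]

```text
time_s: 11.18
tcp_pos: [0.458, -0.0827, 0.108]
tcp_rot: [[-0.222, 0.975, 0.01], [0.975, 0.222, -0.005], [-0.007, 0.009, -1.0]]
ft_force: [-0.2, 1.0, 1.3]
grip_width: 0.0006
```

```bash
python3 -c "
from h import *
go(G+.165*yc+[0,0,-.037]);loc();red()"
```

```text
t 11.18 tool shift [ 0.0208 -0.0027  0.0018] turn [ 0.009  0.007 -0.01 ] F clamp [ 1.   0.1 -1.3]
rel G in clamp (y,x,-z): [0.1442 0.0025 0.035 ]
red y rel G 0.128 area 16.0
```

Emit:
step_arm:
  offset:
    - [-0.008, -0.001, 0]
    - [-0.008, -0.001, 0]
    - [-0.008, 0, 0]
    - [-0.008, 0, 0]
    - [-0.008, 0, 0]
    - [-0.008, 0, 0]
    - [-0.008, 0, 0]
    - [-0.008, 0, 0]
  twist:
    - [0, 0, -0.003]
    - [0, 0, -0.003]
    - [0, 0, 0]
    - [0, 0, 0]
    - [0, 0, 0]
    - [0, 0, 0]
    - [0, 0, 0]
    - [0, 0, 0]

```text
time_s: 12.22
tcp_pos: [0.4725, -0.1487, 0.1095]
tcp_rot: [[-0.229, 0.973, 0.013], [0.974, 0.229, -0.002], [-0.005, 0.012, -1.0]]
ft_force: [0.0, 4.3, 0.2]
grip_width: 0.0009
```

```bash
python3 -c "
from h import *
go(G+.165*yc+[0,0,-.037]);loc();red()"
```

```text
t 12.22 tool shift [ 0.0884 -0.0016  0.003 ] turn [ 0.012  0.005 -0.003] F clamp [ 4.2  1.  -0.2]
rel G in clamp (y,x,-z): [0.0766 0.0013 0.0335]
red y rel G 0.0626 area 21.0
green px 327.5 155.0 12.0
```

Emit:
step_arm:
  offset:
    - [-0.004, 0, 0]
    - [-0.004, 0, 0]
    - [-0.004, 0, 0]
  twist:
    - [0, 0, 0]
    - [0, 0, 0]
    - [0, 0, 0]

```text
time_s: 12.65
tcp_pos: [0.4746, -0.1584, 0.1092]
tcp_rot: [[-0.227, 0.974, 0.01], [0.974, 0.227, 0.007], [0.004, 0.011, -1.0]]
ft_force: [-2.7, 17.6, 6.1]
grip_width: 0.0004
```

```bash
python3 -c "
from h import *
go(G+.165*yc+[0,0,-.037]);loc();red()"
```

```text
t 12.65 tool shift [ 0.0983 -0.0016  0.0036] turn [ 0.011 -0.004 -0.005] F clamp [17.8  1.4 -6.1]
rel G in clamp (y,x,-z): [0.0667 0.001  0.0338]
red y rel G 0.0526 area 17.0
green px 327.5 157.8 11.0
```

Hard stop reached at 18 N, so the jaw is fully back. I'll let go, move clear and check.

Emit:
step_arm:
  offset:
    - [0.012, 0, 0]
    - [0.02, 0, 0]
    - [0.03, 0, 0]
    - [0.03, 0, -0.01]
    - [0, 0, -0.05]
    - [0, 0, -0.05]
    - [0.06, 0, -0.03]
    - [0.06, 0, 0]
    - [0, 0, 0]
    - [0, 0, 0]
  twist:
    - [0, 0, 0]
    - [0, 0, 0]
    - [0, 0, 0]
    - [0, 0, 0]
    - [0, 0, 0]
    - [0, 0, 0]
    - [0, 0, 0]
    - [0, 0, 0]
    - [0, 0, 0]
    - [0, 0, 0]

```text
time_s: 13.95
tcp_pos: [0.4231, 0.0492, 0.2524]
tcp_rot: [[-0.229, 0.973, 0.018], [0.973, 0.229, -0.004], [-0.008, 0.016, -1.0]]
ft_force: [0.4, 0.2, -0.2]
grip_width: 0.001
```

```bash
python3 -c "
from h import *
go(G);loc();red()
a=snapshot('top')[160:310,230:490,::-1];b=snapshot('side')[110:270,270:400,::-1]
cv2.imwrite('pics/f.png',np.hstack([cv2.resize(a,(520,300)),cv2.resize(b,(244,300))]))
prof(xs=(0,),y0=-20,y1=85)"
```

```text
t 13.95 tool shift [-2.797e-01 -1.000e-04  1.116e-01] turn [ 0.016  0.008 -0.003] F clamp [0.1 0.5 0.2]
rel G in clamp (y,x,-z): [ 0.2806 -0.0009 -0.1094]
red y rel G 0.0854 area 49.0
green px 332.4 156.4 74.0
x 0 -20:129/129 -18:119/117 -16:96/90 -14:69/56 -12:64/47 -10:63/45 -8:62/45 -6:62/45 -4:62/44 -2:63/43 0:72/49 2:102/82 4:141/129 6:146/83 8:168/89 10:133/78 12:140/116 14:137/112 16:142/81 18:168/88 20:158/91 22:151/140 24:108/84 26:148/82 28:170/88 30:158/110 32:135/123 34:121/90 36:162/86 38:171/90 40:145/107 42:140/127 44:143/99 46:166/89 48:155/80 50:138/68 52:167/79 54:166/78 56:181/85 58:184/87 60:181/84 62:180/84 64:180/84 66:180/85 68:178/84 70:175/80 72:173/80 74:162/75 76:114/55 78:112/47 80:136/50 82:145/51 84:150/52
```

View pics/f.png

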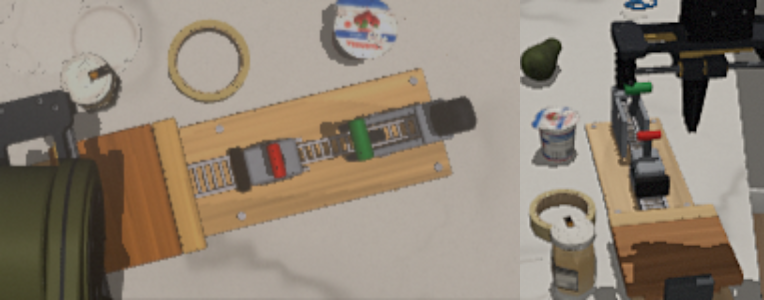

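The jaw went back 50.0 mm (red bar 0.1354 → 0.0854) to its stop. Both levers are upright, the strip is closed, the bystanders haven't moved, and the arm is clear.

```bash
python3 -c "
from cell import *
print(hand_in())"
```

```text
the job is handed in; nothing more can be done
None
```

I handed the job in at about 14 s of the 48 s allowed; no verdict was reported. I worked both levers from the front with the shut fingers.

- **Closing the strip:** Two full strokes of the green trigger brought the jaw forward. A third, partial stroke pressed the strip up with a 17–21 N pull for over 0.5 s. By the 2.5× rule that is roughly 33–43 N on the wood, within the 15–60 N range. The wood force itself was not measured.
- **Releasing:** I pulled the red lever and drew the jaw back until it hit a hard stop, which read 18 N at the wrist. Then I let go and moved clear.

**Last checks:**
- The red bar moved back 50.0 mm from its closed position, so the slide is at about 0.
- The green bar was back at its starting image position, and the red lever looked upright in both views.
- The top view shows the strip against the board with no gap.
- The tape, tub and jar look unmoved by eye.
- The wrist force was about 0.5 N, so the arm was touching nothing.

**One disagreement:** after stroke 2, an enlarged picture seemed to show a 2–4 mm gap between the pad and the strip. A brightness profile along the clamp axis showed them in contact.

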